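Lay the straightedge gently against a brittle pumice block

ROBOT

A 6-joint arm with a two-finger parallel gripper is mounted at the origin on a cart in front of the work surface, level with it; the furniture and walls round the work are solid. World frame = base frame: x ahead of the robot, y to its left, z up, the work surface at z = 0. Lengths are in m, angles in rad, forces in N, time in s.
With the tool pointing down it reaches from about 0.35 to 0.775 m from the base axis. Payload 7.3 kg.
Tool frame: the origin (TCP) lies at the very end of the fingers, on their centre line; the grasp point (between the pads) lies 19 mm behind it (env.pinch_z is the distance from the TCP to the grasp point, in m); z points along the fingers, y is the line along which they close (so a half turn about z gives the same grasp; the last joint's range is limited). The gripper opens to 92 mm and grips with 3 to 60 N. Pads are 19 mm wide; open, the fingers measure 130 mm over their backs; the gripper's body (75 mm by 190 mm) begins 47 mm behind the grasp point.
Start: joints at [0.968, 0.342, 1.524, -0, 1.275, -0.146], TCP at [0.232, 0.471, 0.227] pointing down, gripper open.
Joint ranges: [-2.53, 2.53], [-0.77, 2.02], [0.04, 2.7], [-1, 4.14], [0.28, 2.66], [-3.11, 3.11]. Speed limits (rad/s): [2.57, 2.57, 3.14, 3.14, 3.14, 3.14].

INTERFACE

Orientations are given as a unit quaternion [w, x, y, z].
In Python, from workcell import env, imaging, telemetry, job gives the robot as it stands (env), with the cameras (imaging), the readings (telemetry) and the job (job).
- The arm moves only by the shell command python3 inch.py 'ROWS' [FORCE]. ROWS is rows parted by semicolons, their numbers by spaces, 1 to 5 of them, each of 7 numbers: a rotation vector rx, ry, rz in rad, then dx, dy, dz in m, then the opening from 0.0 (shut) to 1.0 (fully open); each row is the pose to reach, as a shift and turn from the pose commanded when the command began, along the tool's axes at that moment; what a row does not reach only later rows make up. A row lasts 1/8 s, in which the tool goes at most 0.0625 m and 0.188 rad, less where a joint would pass 70% of its speed; a pose out of reach is approached as far as the arm can. The fingers move at their own pace and stop on an object; FORCE is the grip in N (left out, the last holds). Time passes only in rows, so rows that do not move let the fingers close. It prints the time, the measured TCP pose, the force, the opening and the grip force at its end.
- telemetry.state(): the state, without advancing time (a new reading comes with each control period).
- imaging.camera(name): name is "scene" or "top" or "wrist"; returns a dict with "color" (480x640x3 uint8, red, green, blue), "fx", "fy", "cx", "cy" (pixels), "xyz" and "orientation" of the camera in the world; the wrist camera has in their place "T_tool_cam" (4x4, takes a point from camera to tool coordinates, whose origin is the TCP and whose axes are the flange's). Camera axes: x right, y down, z forward; pixel columns grow to the right and rows downward; lengths in m; the calibration is good to about 2 mm. A picture is of the moment at which its call begins: read the wrist's pose just before it. There is no depth.
- job.sign_off(): hands the job in; it is judged then, once.
The state is a dict: "clock": time; "joint_pos": joint angles; "joint_vel": joint speeds; "tau": joint torques, N m; "tool_pos": TCP position; "eef_rot": TCP orientation; "ft_force": force on the tool from outside, world axes, zero at the start; "wrist_torque": the same for the moment, N m; "grip_width": opening from 0.0 (shut) to 1.0 (fully open); "gripper_force": force on a finger pad.
Only numpy, scipy, OpenCV 4.12 (cv2) and the standard library are available. Lean on these libraries where they do the work, as an engineer would, in place of code of your own. Each camera call takes 0.05 s, during which the arm holds its last target. There are 200 camera calls.

TASK

Pick up the steel straightedge by its wooden handle and lay it flat on the bench, flush against the front long face of the long pumice soldering block, so that it spans the whole length of that face. Bed it with a light but definite push of a few newtons against the block, held for a moment, then let go; the pumice is brittle, so never press on it with more than 15 N, and leave it lying against its wooden stop. Leave everything else on the bench where it is.

Things in the scene. Friction and masses are not known exactly. Their poses are not given: they have to be found in the camera images.
- straightedge: Steel straightedge to be laid: flat bar 40 (x) x 210 (y, its length) x 8 (z) mm, with a raised wooden grab handle over its middle: handle 16 wide (x), 115 long (y), from 26 to 60 mm above the underside, standing on two 10 mm posts at y = +-42. 0.4 kg or so. Origin: centre of the underside. The straight edges are at x = +-20 mm; the two sides are alike, so either may face the block.
- pumice_strip: Brittle long grey-green pumice soldering block, 53 (x) x 151 (y, its length) x 24 (z) mm, about 0.45 kg, loose; its back (+x) face lies against the bench stop. Origin: centre of the underside. Its front long face, towards the robot, is 27 mm from the origin at -x and is the one the straightedge goes against.
- bench_stop: Dark hardwood batten fixed to the bench, 25 (x) x 190 (y) x 16 (z) mm; origin at the centre of its underside; the pumice block lies against its -x face, parallel to it. It keeps the block from sliding away, so a push on the block is not relieved.
- hammer_small: Bystander: small hammer with wooden shaft, 85x128x17, lying right of the ball vice (sizes in mm). Origin: centre of the underside.
- solder_block: Bystander: charred square soldering block, 94x100x31, on the right behind the vice (sizes in mm). Origin: centre of the underside.
- gem_box: Bystander: white flat frame box, 52x52x11, right of the vice (sizes in mm). Origin: centre of the underside.
- polish_disc_2: Bystander: pale stone disc with short brass spindle, diameter 62, 27 high, behind the bench stop (sizes in mm). Origin: centre of the underside.
- steel_block: Bystander: round dark steel bench block, diameter 69, 35 high, at the left, by the drawer chest (sizes in mm). Origin: centre of the underside.
- graver_1: Bystander: graver with mushroom wooden handle, 108 long, 21 high, behind the ball vice, to the right of the bench stop (sizes in mm). Origin: centre of the underside.

How it is judged:
By the outcome, as a careful person would: the job done as asked, in the order asked, and still so for the second after the job is handed in, with the robot touching nothing.
It also fails if it takes over 53 s, if anything falls off the work surface, if the arm or the gripper's body presses on something with over 40 N, if the wrist force passes 120 N, or if a joint passes its speed limit or range.

## Working session

There is one attempt and no reset: what is moved stays moved. The work goes in short steps, Python scripts to look and compute and a shell command to move; the robot and the scene stay as the last step left them, time stands still between calls to the robot, and variables do not carry over. Pictures are saved under pics/ and viewed, at most 14 in all, crops included, and the job is handed in when it is done.

```bash
ls; mkdir -p pics
python3 - <<'E'
from workcell import env, imaging, telemetry, job
import cv2, numpy as np
np.set_printoptions(precision=4,suppress=True)
for n in ("top","scene"):
    c=imaging.camera(n); cv2.imwrite(f"pics/{n}0.png",c["color"][:,:,::-1]); print(n,c["fx"],c["fy"],c["cx"],c["cy"],c["xyz"],c["orientation"])
s=telemetry.state(); print(s)
E
```

```text
inch.py
pics
workcell.py
top 497.70645974743684 497.70645974743684 312.8979088976013 246.5826942963291 [0.4143 0.0672 1.4018] [-0.0336  0.7064 -0.7063  0.0322]
scene 518.652853219825 518.652853219825 307.52324077522593 237.25235420587015 [-0.0745 -0.4324  0.8052] [-0.3577  0.8356 -0.383   0.1645]
{'clock': 0.1, 'joint_pos': array([ 0.968 ,  0.3426,  1.5249, -0.    ,  1.2754, -0.146 ]), 'joint_vel': array([ 0.    , -0.001 , -0.0003,  0.0001,  0.0005,  0.0021]), 'tau': array([  0.0014, -43.2003, -24.4695,   0.0719,   0.0524,  -0.    ]), 'tool_pos': array([0.2313, 0.4709, 0.2261]), 'eef_rot': array([-0.0002,  0.2264,  0.974 , -0.0006]), 'ft_force': array([ 0.226 , -0.1232, -1.4054]), 'wrist_torque': array([-0.0391, -0.0413, -0.0296]), 'gripper_force': 0.0, 'grip_width': 1.0020518280095916}
```

View pics/top0.png

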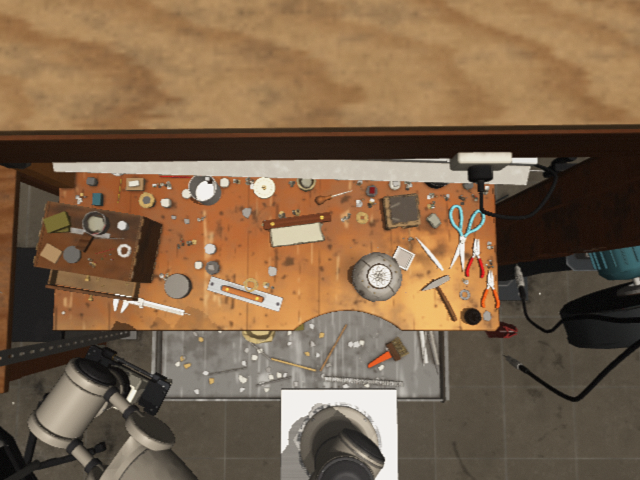

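View pics/scene0.png

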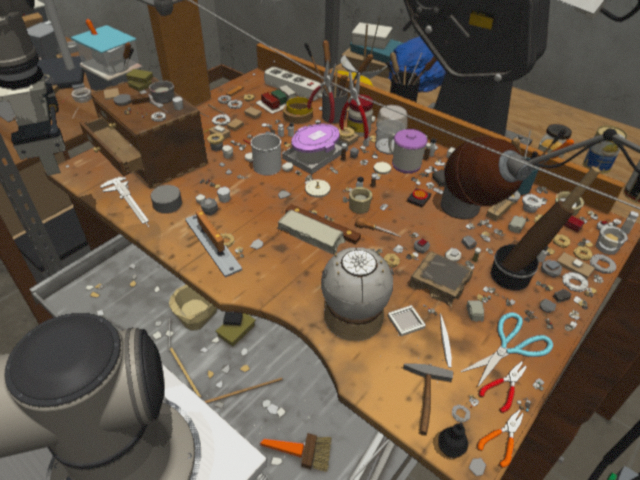

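Top view: straightedge at about (245,293) with its orange handle; pale pumice at (297,234), with the dark stop just behind it; the ball vice at (378,275). The scene view shows the same, with the handle at (210,232) and the pumice at (310,230).

```bash
cat > h.py <<'E'
from workcell import env, imaging, telemetry, job
import cv2, numpy as np
from scipy.spatial.transform import Rotation as R
np.set_printoptions(precision=4,suppress=True)
def rot(q): return R.from_quat(np.r_[q[1:],q[0]])
def look(n,save=None):
    s=telemetry.state(); c=imaging.camera(n)
    if n=="wrist":
        T=np.eye(4); T[:3,:3]=rot(s["eef_rot"]).as_matrix(); T[:3,3]=s["tool_pos"]; T=T@c["T_tool_cam"]
        c["M"],c["o"]=T[:3,:3],T[:3,3]
    else: c["M"],c["o"]=rot(c["orientation"]).as_matrix(),np.array(c["xyz"])
    if save: cv2.imwrite(f"pics/{save}.png",c["color"][:,:,::-1])
    return c
def ray(c,p):
    p=np.atleast_2d(p).astype(float)
    d=np.c_[(p[:,0]-c["cx"])/c["fx"],(p[:,1]-c["cy"])/c["fy"],np.ones(len(p))]@c["M"].T
    return d/np.linalg.norm(d,axis=1)[:,None]
def plane(c,p,z): d=ray(c,p); return c["o"]+d*((z-c["o"][2])/d[:,2])[:,None]
def tri(c1,p1,c2,p2):
    A=np.zeros((3,3));b=np.zeros(3)
    for c,p in((c1,p1),(c2,p2)):
        d=ray(c,p)[0];P=np.eye(3)-np.outer(d,d);A+=P;b+=P@c["o"]
    return np.linalg.solve(A,b)
def blob(c,lo,hi,box):
    h=cv2.cvtColor(c["color"],cv2.COLOR_RGB2HSV); m=cv2.inRange(h,np.array(lo),np.array(hi))
    x0,y0,x1,y1=box; k=np.zeros_like(m);k[y0:y1,x0:x1]=m[y0:y1,x0:x1]
    k=cv2.morphologyEx(k,cv2.MORPH_OPEN,np.ones((2,2),np.uint8))
    cs,_=cv2.findContours(k,cv2.RETR_EXTERNAL,cv2.CHAIN_APPROX_NONE)
    c_=max(cs,key=cv2.contourArea); return c_,cv2.minAreaRect(c_)
def go(target,yaw):
    "shift/turn in tool axes to bring TCP to target, tool down, tool y along world angle yaw"
    s=telemetry.state();r=rot(s["eef_rot"])
    y=np.array([np.cos(yaw),np.sin(yaw),0]);z=np.array([0,0,-1.])
    best=None
    for sg in(1,-1):
        g=R.from_matrix(np.c_[np.cross(sg*y,z),sg*y,z]); v=(r.inv()*g).as_rotvec()
        if best is None or np.linalg.norm(v)<np.linalg.norm(best): best=v
    print("rv",best,"d",r.inv().apply(np.array(target)-s["tool_pos"]),"tcp",s["tool_pos"],"yawY",np.degrees(np.arctan2(*r.as_matrix()[[1,0],1])))
E
python3 - <<'E'
from h import *
t=look("top");s=look("scene")
for c,b,n in((t,(225,280,265,305),"top"),(s,(190,205,230,255),"scene")):
    h=cv2.cvtColor(c["color"],cv2.COLOR_RGB2HSV)
    print(n,blob(c,(3,120,120),(16,255,255),b)[1])
for q in((255,293),(270,299),(222,284),(240,282),(297,234),(297,220)): print(q,cv2.cvtColor(t["color"],cv2.COLOR_RGB2HSV)[q[1],q[0]])
for q in((245,293),):print(plane(t,q,.05))
cs,r=blob(t,(0,0,120),(60,90,255),(262,218,330,255)); print("pumice",r,plane(t,cv2.boxPoints(r),.024))
cs,r=blob(t,(0,0,120),(180,60,255),(200,270,290,316)); print("steel",r,plane(t,cv2.boxPoints(r),.008))
a=np.vstack([cv2.resize(t["color"][200:320,190:350],None,fx=4,fy=4)[:480]]);cv2.imwrite("pics/topcrop.png",a[:,:,::-1])
w=look("wrist","w0");print(w["T_tool_cam"])
E
```

```text
top ((242.92477416992188, 294.39013671875), (28.45064926147461, 5.44888162612915), 16.927513122558594)
scene ((210.5, 224.0), (36.0, 39.0), 90.0)
(255, 293) [ 30   7 191]
(270, 299) [ 26   8 226]
(222, 284) [ 30   7 208]
(240, 282) [ 14 158 213]
(297, 234) [ 22  48 220]
(297, 220) [ 10 167 125]
[[0.4144 0.2537 0.05  ]]
pumice ((297.31439208984375, 235.3580780029297), (19.031572341918945, 52.468990325927734), 82.40535736083984) [[0.5911 0.1896 0.024 ]
 [0.6106 0.0445 0.024 ]
 [0.5577 0.0376 0.024 ]
 [0.5383 0.1822 0.024 ]]
steel ((245.5995330810547, 294.5302734375), (74.99491119384766, 14.391702651977539), 16.927513122558594) [[0.4214 0.3639 0.008 ]
 [0.4597 0.3529 0.008 ]
 [0.399  0.1518 0.008 ]
 [0.361  0.1632 0.008 ]]
[[-0.0007 -0.9534 -0.3017  0.0818]
 [ 1.     -0.0005 -0.0007 -0.0003]
 [ 0.0005 -0.3017  0.9534 -0.1581]
 [ 0.      0.      0.      1.    ]]
```

View pics/w0.png

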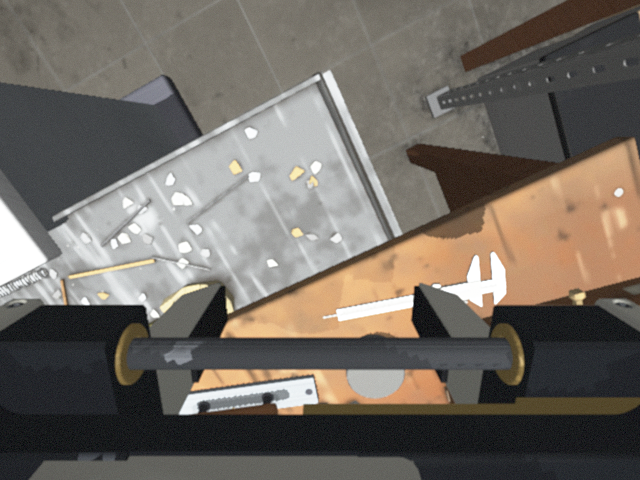

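The wrist view shows the left end of the straightedge at (180–320, 380–410), partly hidden by the gripper; ground under the TCP should appear at about row 200.

```bash
python3 -c "
from h import *
go([.410,.258,.226],np.radians(-16.8))"
python3 inch.py '0 0 0.18 -0.05 -0.02 0 1;0 0 0.36 -0.1 -0.045 0 1;0 0 0.54 -0.15 -0.066 0 1;0 0 0.72 -0.2 -0.09 0 1;0 0 0.9 -0.254 -0.112 0 1' 20; python3 inch.py '0 0 0.18 0 0 0 1;0 0 0.36 0 0 0 1;0 0 0.507 0 0 0 1;0 0 0.507 0 0 0 1;0 0 0.507 0 0 0 1'
python3 -c "
from h import *
go([.410,.258,.226],np.radians(-16.8))
w=look('wrist','w1')
t=look('top')"
```

```text
clock: 0.88
tool_pos: [0.4109, 0.2572, 0.2268]
eef_rot: [0.0, 0.63, 0.777, 0.0]
ft_force: [1.4, 0.9, -0.5]
grip_width: 1.001
gripper_force: 0.0
clock: 1.5
tool_pos: [0.41, 0.2587, 0.2267]
eef_rot: [-0.0, 0.802, 0.597, -0.0]
ft_force: [0.5, 0.3, -0.1]
grip_width: 1.002
gripper_force: 0.0
rv [-0.0001  0.      0.0032] d [-0.0006  0.0002  0.0007] tcp [0.41   0.2587 0.2267] yawY -16.617908965017378
```

View pics/w1.png

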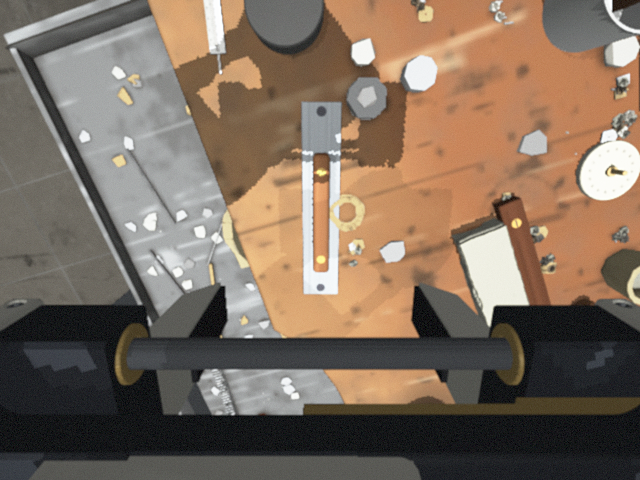

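The wrist view shows the blade upright at columns 303–340, rows 102–294, with the handle at column 321, rows 153–272. The pumice and stop start at about (500,215). I'll measure, then step down for a second view.

```bash
cat > m.py <<'E'
from h import *
def meas(z1=.06):
    w=look("wrist"); h=cv2.cvtColor(w["color"],cv2.COLOR_RGB2HSV)
    hc,hr=blob(w,(3,150,90),(14,255,255),(305,60,338,330)) 
    b=cv2.inRange(h,np.array((0,0,60)),np.array((180,60,255)))
    k=np.zeros_like(b);k[60:335,285:360]=b[60:335,285:360]
    cs,_=cv2.findContours(cv2.morphologyEx(k,cv2.MORPH_OPEN,np.ones((4,4))),cv2.RETR_EXTERNAL,cv2.CHAIN_APPROX_NONE)
    bl=np.vstack([c for c in cs if cv2.contourArea(c)>250]); br=cv2.minAreaRect(bl)
    print("handle",hr,"blade",br)
    B=plane(w,cv2.boxPoints(br),.008);H=plane(w,cv2.boxPoints(hr),z1)
    for n,P in(("blade",B),("handle",H)):
        e=P-np.roll(P,-1,0);L=max(e[:2],key=np.linalg.norm);S=min(e[:2],key=np.linalg.norm)
        print(n,P.mean(0),"len",np.linalg.norm(L),np.linalg.norm(S),"yaw",np.degrees(np.arctan2(L[1],L[0]))%180)
    return w,hr,br
E
python3 - <<'E'
from m import *
import pickle
w,hr,br=meas(); pickle.dump((w,hr,br),open("a.pkl","wb"))
E
python3 inch.py '0 0 0 0.015 0 0.03 1;0 0 0 0.03 0 0.06 1;0 0 0 0.03 0 0.06 1'
python3 - <<'E'
from m import *
import pickle
v,h0,b0=pickle.load(open("a.pkl","rb"))
w,hr,br=meas()
def ends(r,i):
    p=cv2.boxPoints(r); p=p[np.argsort(p[:,1])]; return p[:2].mean(0) if i==0 else p[2:].mean(0)
for i in(0,1): print("tri handle",tri(v,ends(h0,i),w,ends(hr,i)),"blade",tri(v,ends(b0,i),w,ends(br,i)))
E
```

```text
clock: 2.02
tool_pos: [0.4176, 0.2873, 0.1649]
eef_rot: [-0.0, 0.802, 0.597, -0.002]
ft_force: [-0.6, -0.0, 1.0]
grip_width: 0.998
gripper_force: 0.0Traceback (most recent call last):
  File "<stdin>", line 3, in <module>
  File "m.py", line 4, in meas
    hc,hr=blob(w,(3,150,90),(14,255,255),(305,60,338,330))
          ~~~~^^^^^^^^^^^^^^^^^^^^^^^^^^^^^^^^^^^^^^^^^^^^
  File "h.py", line 29, in blob
    c_=max(cs,key=cv2.contourArea); return c_,cv2.minAreaRect(c_)
ValueError: max() iterable argument is empty
Traceback (most recent call last):
FileNotFoundError: [Errno 2] No such file or directory: 'a.pkl'
```

Run:
```python
from h import *
i=cv2.imread("pics/w1.png");h=cv2.cvtColor(i,cv2.COLOR_BGR2HSV)
for r in(120,200,240,285): print(r,h[r,298:346:4].tolist())
w=look("wrist","w2")
```

```text
120 [[16, 110, 118], [108, 20, 154], [116, 12, 165], [103, 11, 159], [100, 14, 160], [93, 18, 159], [101, 13, 158], [108, 16, 158], [96, 16, 158], [101, 13, 162], [93, 16, 157], [13, 114, 112]]
200 [[14, 115, 217], [13, 32, 198], [100, 10, 237], [103, 8, 235], [13, 146, 204], [14, 125, 236], [12, 127, 223], [12, 136, 199], [104, 12, 237], [104, 12, 237], [22, 64, 228], [24, 80, 237]]
240 [[15, 113, 223], [15, 76, 216], [105, 6, 239], [100, 10, 238], [13, 142, 185], [13, 132, 221], [12, 140, 210], [13, 135, 194], [99, 11, 239], [98, 9, 240], [21, 8, 222], [15, 121, 213]]
285 [[15, 123, 210], [13, 105, 202], [98, 9, 239], [103, 7, 240], [102, 5, 248], [117, 19, 148], [123, 21, 145], [96, 5, 249], [102, 5, 249], [98, 4, 250], [13, 91, 208], [14, 121, 224]]
```

View pics/w2.png

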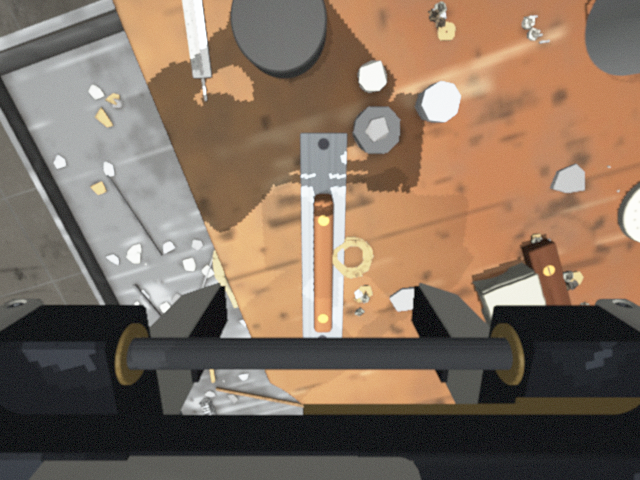

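The second view shows the handle at columns 315–332, rows 194–331; the blade's near end is hidden behind the gripper.

```bash
cat > m2.py <<'E'
from h import *
def hb(c,hb_,bb):
    _,hr=blob(c,(0,95,40),(30,255,255),hb_)
    _,br=blob(c,(0,0,60),(180,50,255),bb); return hr,br
def ends(r):
    p=cv2.boxPoints(r); p=p[np.argsort(p[:,1])]; return p[:2].mean(0),p[2:].mean(0)
def rep(n,P):
    e=P-np.roll(P,-1,0);L=max(e[:2],key=np.linalg.norm);S=min(e[:2],key=np.linalg.norm)
    print(n,P.mean(0),"len",np.linalg.norm(L),np.linalg.norm(S),"yaw",np.degrees(np.arctan2(L[1],L[0]))%180)
E
python3 - <<'E'
from m2 import *
w=look("wrist")
i=dict(w);i["color"]=cv2.imread("pics/w1.png")[:,:,::-1].copy()
T=np.eye(4);T[:3,:3]=rot([0,.802,.597,0]).as_matrix();T[:3,3]=[.41,.2587,.2267];T=T@w["T_tool_cam"];i["M"],i["o"]=T[:3,:3],T[:3,3]
a=hb(i,(309,110,334,290),(290,95,346,300)); b=hb(w,(309,140,338,334),(290,125,352,334))
print(a);print(b)
for A,B in zip(ends(a[0]),ends(b[0])): print("tri handle end",tri(i,A,w,B))
rep("blade1",plane(i,cv2.boxPoints(a[1]),.008));rep("h1",plane(i,cv2.boxPoints(a[0]),.06));rep("h2",plane(w,cv2.boxPoints(b[0]),.06));rep("b2",plane(w,cv2.boxPoints(b[1]),.008))
print("blade far end tri",tri(i,ends(a[1])[0],w,ends(b[1])[0]))
E
```

```text
(((322.0, 213.5), (117.0, 16.0), 90.0), ((322.0, 198.5), (193.0, 40.0), 90.0))
(((323.0, 263.0), (136.0, 18.0), 90.0), ((323.0, 234.0), (200.0, 46.0), 90.0))
tri handle end [0.429  0.3119 0.0197]
tri handle end [0.3972 0.2059 0.0577]
blade1 [0.4134 0.2592 0.008 ] len 0.2107034489440749 0.03961470126114364 yaw 74.40117426494203
h1 [0.4134 0.2608 0.06  ] len 0.11250086576999047 0.014259580026016166 yaw 73.81584881681735
h2 [0.4142 0.2631 0.06  ] len 0.11653618008158109 0.01350932119271695 yaw 73.87806005761792
b2 [0.4156 0.2664 0.008 ] len 0.19543678972972356 0.03925023060988264 yaw 74.56382857415898
blade far end tri [0.4435 0.3601 0.0079]
```

```bash
python3 -c "
from h import *
go([.55,.10,.23],np.radians(7.6))"
```

```text
rv [ 0.0002  0.     -0.4248] d [-0.1416  0.1795 -0.0626] tcp [0.4189 0.2873 0.1673] yawY -16.738375058016967
```

```bash
python3 inch.py '0 0 -0.1 -0.035 0.045 -0.02 1;0 0 -0.2 -0.07 0.09 -0.04 1;0 0 -0.3 -0.105 0.135 -0.062 1;0 0 -0.424 -0.141 0.18 -0.062 1;0 0 -0.424 -0.141 0.18 -0.062 1'; python3 inch.py '0 0 0 0 0 0 1;0 0 0 0 0 0 1' >/dev/null
python3 - <<'E'
from h import *
import pickle
w=look("wrist","w3");pickle.dump(w,open("w3.pkl","wb"));print(w["o"])
E
python3 inch.py '0 0 0 0.03 0 0.035 1;0 0 0 0.05 0 0.07 1;0 0 0 0.05 0 0.07 1;0 0 0 0.05 0 0.07 1'
python3 - <<'E'
from h import *
import pickle
w=look("wrist","w4");pickle.dump(w,open("w4.pkl","wb"));print(w["o"],w["fx"])
i=np.hstack([cv2.imread(f"pics/w{k}.png")[:340,120:520] for k in(3,4)]);cv2.imwrite("pics/p34.png",i)
E
```

```text
clock: 2.75
tool_pos: [0.5524, 0.0966, 0.2304]
eef_rot: [0.002, 0.661, 0.75, 0.001]
ft_force: [-1.1, -0.9, -0.6]
grip_width: 1.0
gripper_force: 0.0
[0.5389 0.1824 0.3874]
clock: 3.55
tool_pos: [0.5443, 0.1503, 0.1599]
eef_rot: [0.001, 0.659, 0.752, 0.001]
ft_force: [0.5, 0.3, 0.4]
grip_width: 1.002
gripper_force: 0.0
[0.5333 0.2312 0.318 ] 355.02092691351146
```

View pics/p34.png

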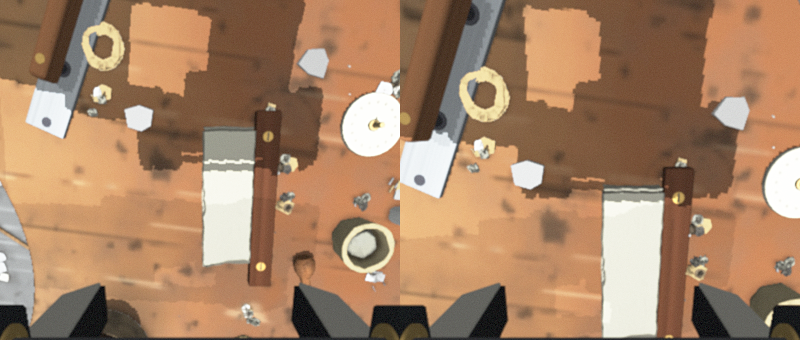

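Both views: the pumice front edge is near crop column 204 (full 324) in the left one and 602 (full 322) in the right one, with the stop along its right side. The shavings and pale ring in front are flat clutter; a white pebble at full (258,118) in the left view lies left of the block.

Run:
```python
from m2 import *
import pickle
res=[]
for n,box,rows in(("w3",(300,110,385,290),(150,255)),("w4",(300,170,395,333),(205,325))):
    w=pickle.load(open(n+".pkl","rb"));h=cv2.cvtColor(w["color"],cv2.COLOR_RGB2HSV)
    c,r=blob(w,(0,0,60),(180,75,255),box);print(n,r)
    m=np.zeros(h.shape[:2],np.uint8);cv2.drawContours(m,[c],-1,255,-1)
    L=[];Rr=[]
    for y in range(*rows):
        x=np.flatnonzero(m[y]); 
        if len(x): L.append((x[0]-.5,y));Rr.append((x[-1]+.5,y))
    for nm,P in(("front",L),("back",Rr)):
        vx,vy,x0,y0=cv2.fitLine(np.float32(P),cv2.DIST_HUBER,0,.01,.01).ravel()
        e=[(x0+vx/vy*(y-y0),y) for y in(rows[0],rows[1])]
        Q=plane(w,e,.024);d=Q[0]-Q[1];print(nm,e,Q[:, :2].tolist(),"yaw",np.degrees(np.arctan2(d[1],d[0]))%180)
        # y-parametrised: x at y=.113
        print("  x at y=.113:",Q[0,0]+(.113-Q[0,1])*d[0]/d[1])
    ys=c[:,0,1];print("rows",ys.min(),ys.max(),"ends",plane(w,[(335,ys.min()-.5),(350,ys.max()+.5)],.024)[:,:2].tolist())
    res.append((w,(r and (cv2.boxPoints(r)[np.argsort(cv2.boxPoints(r)[:,1])][:2].mean(0)))))
print("far end tri",tri(res[0][0],res[0][1],res[1][0],res[1][1]))
```

```text
w3 ((348.93701171875, 197.15408325195312), (53.9747428894043, 140.53085327148438), 0.9877604246139526)
front [(np.float32(323.00253), 150), (np.float32(322.38815), 255)] [[0.5453740473231036, 0.16284828043294844], [0.5595647139984937, 0.05300520752346627]] yaw 97.36128968389353
  x at y=.113: 0.5518139648639053
back [(np.float32(375.8018), 150), (np.float32(371.07706), 255)] [[0.5973602761052357, 0.16971069552351692], [0.6120505513332237, 0.059931960334779766]] yaw 97.6218769384647
  x at y=.113: 0.6049491385946677
rows 127 267 ends [[0.5539834437985018, 0.18638782905446222], [0.5916200001440011, 0.04250846247225068]]
w4 ((352.3280334472656, 259.5349426269531), (62.083763122558594, 148.4222869873047), 1.5074357986450195)
front [(np.float32(322.5311), 205), (np.float32(321.83286), 325)] [[0.544540586521444, 0.17078582713862048], [0.5592211991459339, 0.05717339434095631]] yaw 97.3627683300163
  x at y=.113: 0.5520074748057451
back [(np.float32(384.67087), 205), (np.float32(377.4308), 325)] [[0.5964100697517275, 0.17762468045937083], [0.6110128658679023, 0.06397485261621355]] yaw 97.32178212156947
  x at y=.113: 0.6047136549900922
rows 185 333 ends [[0.5524590963630699, 0.1892113093424476], [0.5868907971380647, 0.05159759908759548]]
far end tri [0.5702 0.1883 0.0073]
```

```bash
python3 -c "
from h import *
import pickle
w=pickle.load(open('w3.pkl','rb'));P=plane(w,[(274,118),(270,105),(270,130)],0.005)[:,:2];n=np.array([.9917,.1288]);u=np.array([-.1288,.9917]);print('pebble n,u',P@n-.5619,P@u)
go([.4136,.26,.16],np.radians(-16.3))"
```

```text
pebble n,u [-0.0499 -0.0535 -0.0545] [0.1217 0.1341 0.11  ]
rv [ 0.0027 -0.0004  0.4158] d [ 0.1263 -0.1156 -0.    ] tcp [0.5447 0.15   0.1603] yawY 7.523633309615637
```

```bash
python3 inch.py '0 0 0.1 0.03 -0.03 0 1;0 0 0.2 0.065 -0.06 0 1;0 0 0.3 0.1 -0.09 0 1;0.0027 0 0.416 0.1263 -0.1156 0 1;0.0027 0 0.416 0.1263 -0.1156 0 1';python3 inch.py '0 0 0 0 0 0 1;0 0 0 0 0 0 1' >/dev/null
python3 - <<'E'
from m2 import *
go([.4136,.26,.034],np.radians(-16.3))
w=look("wrist","w5");_,hr=blob(w,(0,95,40),(30,255,255),(300,140,345,290));print(hr)
h=cv2.cvtColor(w["color"],cv2.COLOR_RGB2HSV)[...,1]
for z in(.06,.05):
  P=[]
  for y in range(200,285,6):
    r=h[y,290:350]; k=np.flatnonzero((r>95)); k=k[(k>12)&(k<48)]; P.append((290+k.mean(),y))
  Q=plane(w,P,z);v=cv2.fitLine(np.float32(Q[:,:2]),cv2.DIST_HUBER,0,.001,.001).ravel();print(z,v,np.degrees(np.arctan2(v[1],v[0]))%180,"x at y=.26",v[2]+(.26-v[3])*v[0]/v[1])
E
```

```text
clock: 4.22
tool_pos: [0.4121, 0.2611, 0.1604]
eef_rot: [-0.001, 0.8, 0.6, 0.0]
ft_force: [0.6, -0.1, 0.3]
grip_width: 1.002
gripper_force: 0.0
rv [-0.0015 -0.0001 -0.0013] d [ 0.0004 -0.0003  0.1252] tcp [0.4139 0.2594 0.1592] yawY -16.373135654756066
((318.4999694824219, 225.99996948242188), (18.999996185302734, 127.99998474121094), 0.0)
0.06 [0.2913 0.9566 0.4097 0.2521] 73.064804 x at y=.26 0.41208088
0.05 [0.2913 0.9566 0.4086 0.2488] 73.06492 x at y=.26 0.41201746
```

View pics/w5.png

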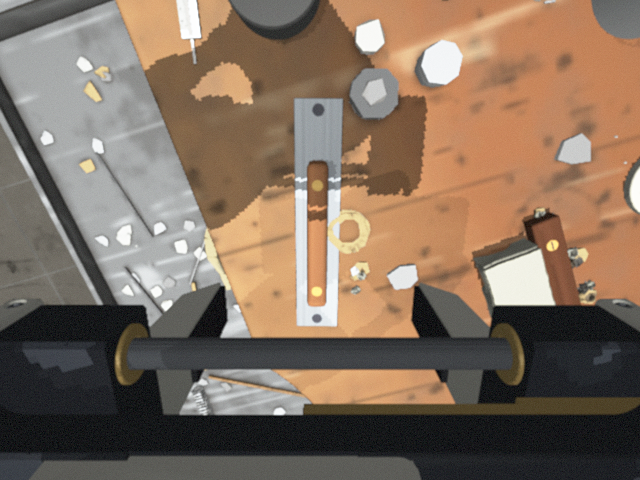

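The handle is upright at column 317, rows 162–306, about 1.5 mm off the gripper's centre line, and the fingers straddle it clear of clutter. Descending with that correction.

```bash
python3 inch.py '-0.0015 0 0.007 0 -0.0015 0.045 1;-0.0015 0 0.007 0 -0.0015 0.085 1;-0.0015 0 0.007 0 -0.0015 0.115 1;-0.0015 0 0.007 0 -0.0015 0.125 1;-0.0015 0 0.007 0 -0.0015 0.125 1'; python3 inch.py '0 0 0 0 0 0 0;0 0 0 0 0 0 0;0 0 0 0 0 0 0;0 0 0 0 0 0 0;0 0 0 0 0 0 0' 35; python3 inch.py '0 0 0 0 0 0 0;0 0 0 0 0 0 0'
```

```text
clock: 5.15
tool_pos: [0.4113, 0.2603, 0.0337]
eef_rot: [-0.0, 0.803, 0.597, -0.001]
ft_force: [0.0, -0.1, 0.3]
grip_width: 0.998
gripper_force: 0.0
clock: 5.78
tool_pos: [0.411, 0.2606, 0.0338]
eef_rot: [-0.0, 0.802, 0.597, -0.0]
ft_force: [0.1, 0.4, -0.0]
grip_width: 0.508
gripper_force: 0.0
clock: 6.02
tool_pos: [0.4109, 0.2605, 0.0337]
eef_rot: [-0.0, 0.802, 0.597, -0.001]
ft_force: [-0.1, -0.2, -0.4]
grip_width: 0.287
gripper_force: 0.0
```

```bash
python3 inch.py '0 0 0 0 0 0 0;0 0 0 0 0 0 0;0 0 0 0 0 0 0;0 0 0 0 0 0 0' ; python3 inch.py '0 0 0 0 0 -0.02 0;0 0 0 0 0 -0.05 0;0 0 0 0 0 -0.08 0;0 0 0 0 0 -0.08 0'; python3 -c "
from h import *
n=np.array([.9917,.1288]);u=np.array([-.1288,.9917]);p=.5369*n+.037*u
print(p);go([*p,.114],np.radians(7.4))"
```

```text
clock: 6.52
tool_pos: [0.4109, 0.2605, 0.0336]
eef_rot: [-0.0, 0.802, 0.597, -0.001]
ft_force: [-0.1, -0.8, -1.6]
grip_width: 0.173
gripper_force: 35.0
clock: 7.02
tool_pos: [0.412, 0.2611, 0.1151]
eef_rot: [0.0, 0.802, 0.597, 0.001]
ft_force: [0.9, 0.5, -4.3]
grip_width: 0.172
gripper_force: 35.0
[0.5277 0.1058]
rv [ 0.0022 -0.0017 -0.4211] d [-0.1154  0.1554  0.0012] tcp [0.412  0.2611 0.1151] yawY -16.72923829008706
```

```bash
python3 inch.py '0 0 -0.1 -0.025 0.035 0 0;0 0 -0.2 -0.05 0.07 0 0;0 0 -0.3 -0.08 0.11 0 0;0 0 -0.421 -0.1154 0.1554 0 0;0 0 -0.421 -0.1154 0.1554 0 0';python3 inch.py '0 0 0 0 0 0 0;0 0 0 0 0 0 0'
python3 - <<'E'
from m2 import *
w=look("wrist","w6")
go([.5277,.1058,.034],np.radians(7.4))
E
```

```text
clock: 7.65
tool_pos: [0.5279, 0.102, 0.1116]
eef_rot: [-0.001, 0.661, 0.75, -0.001]
ft_force: [-0.7, -0.3, -3.3]
grip_width: 0.173
gripper_force: 35.0
clock: 7.9
tool_pos: [0.5255, 0.1062, 0.1128]
eef_rot: [-0.001, 0.66, 0.751, -0.001]
ft_force: [-0.2, -0.5, -2.9]
grip_width: 0.171
gripper_force: 35.0
rv [-0.0024 -0.0002  0.001 ] d [-0.0008  0.0021  0.0791] tcp [0.5258 0.1063 0.1131] yawY 7.458706786149179
```

View pics/w6.png

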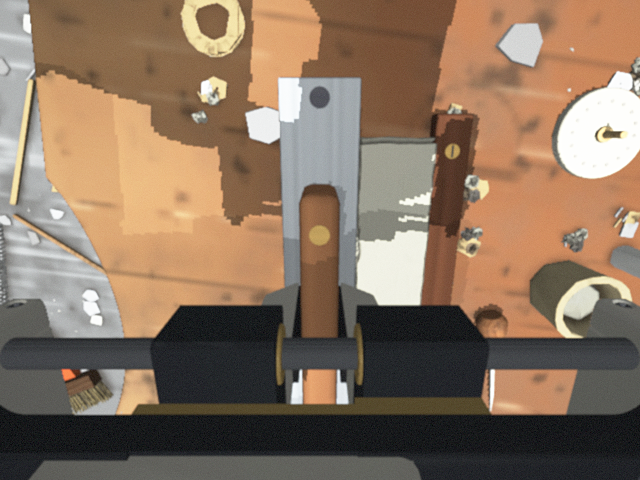

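The blade is held parallel to the tool at columns 281–360. The pumice edge is just right of it, and the white pebble at (262,125) is just left of it. Lowering to about 5 mm above the bench.

```bash
python3 inch.py '-0.0024 0 0.001 0 0.002 0.03 0;-0.0024 0 0.001 0 0.002 0.055 0;-0.0024 0 0.001 0 0.002 0.07 0;-0.0024 0 0.001 0 0.002 0.074 0;-0.0024 0 0.001 0 0.002 0.074 0';python3 inch.py '0 0 0 0 0 0 0;0 0 0 0 0 0 0'
python3 - <<'E'
from m2 import *
w=look("wrist","w7");go([.5277,.1058,.034],np.radians(7.4))
p=np.array(telemetry.state()["tool_pos"]);print("n",p[0]*.9917+p[1]*.1288, telemetry.state()["ft_force"])
E
```

```text
clock: 8.57
tool_pos: [0.5289, 0.1058, 0.04]
eef_rot: [0.001, 0.66, 0.751, 0.001]
ft_force: [-0.3, 0.0, -3.9]
grip_width: 0.171
gripper_force: 35.0
clock: 8.82
tool_pos: [0.529, 0.1056, 0.0403]
eef_rot: [0.001, 0.66, 0.751, 0.001]
ft_force: [0.2, -1.2, -3.9]
grip_width: 0.173
gripper_force: 35.0
rv [ 0.0023  0.0001 -0.0012] d [ 0.0004 -0.0012  0.0062] tcp [0.5289 0.1055 0.0402] yawY 7.329220972763653
n 0.538129139513955 [ 0.8252  0.4687 -3.915 ]
```

View pics/w7.png

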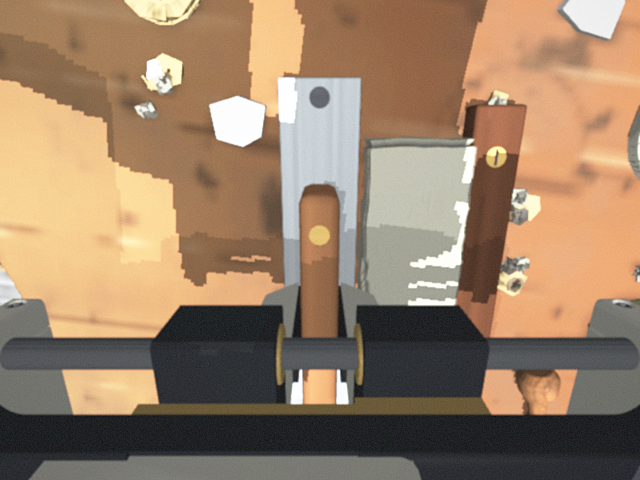

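The blade is parallel to the block with a small gap (blade edge about column 358, face about 364), and the pebble is well clear. Lowering to the bench.

```bash
python3 inch.py '0.001 0 -0.001 0 0 0.003 0;0.001 0 -0.001 0 0 0.005 0;0.001 0 -0.001 0 0 0.006 0;0.001 0 -0.001 0 0 0.006 0';python3 inch.py '0 0 0 0 0 0.0005 0;0 0 0 0 0 0.0005 0;0 0 0 0 0 0.0005 0'
```

```text
clock: 9.38
tool_pos: [0.5286, 0.1055, 0.0338]
eef_rot: [0.0, 0.66, 0.751, 0.0]
ft_force: [-0.7, -0.8, -1.3]
grip_width: 0.17
gripper_force: 35.0
clock: 9.75
tool_pos: [0.5287, 0.1055, 0.0336]
eef_rot: [0.0, 0.66, 0.751, 0.0]
ft_force: [-1.8, -2.4, 5.7]
grip_width: 0.172
gripper_force: 35.0
```

```bash
python3 inch.py '0 0 0 0 0 -0.0004 0;0 0 0 0 0.0005 -0.0004 0;0 0 0 0 0.001 -0.0004 0;0 0 0 0 0.001 -0.0004 0';python3 inch.py '0 0 0 0 0.0005 0 0;0 0 0 0 0.001 0 0;0 0 0 0 0.001 0 0'
```

```text
clock: 10.25
tool_pos: [0.5288, 0.1055, 0.0336]
eef_rot: [-0.0, 0.66, 0.751, -0.001]
ft_force: [-4.4, -2.9, 6.5]
grip_width: 0.168
gripper_force: 35.0
clock: 10.62
tool_pos: [0.5291, 0.1056, 0.0336]
eef_rot: [-0.001, 0.66, 0.751, -0.001]
ft_force: [-6.7, -3.6, 8.3]
grip_width: 0.167
gripper_force: 35.0
```

```bash
python3 inch.py '0 0 0 0 0 -0.0005 0;0 0 0 0 0 -0.0005 0';python3 inch.py '0 0 0 0 0 -0.0005 0;0 0 0 0 0 -0.0005 0'; python3 -c "
from h import *
go([.5277,.1058,.034],np.radians(7.4));print(telemetry.state()['wrist_torque'])"
```

```text
clock: 10.88
tool_pos: [0.5303, 0.106, 0.0337]
eef_rot: [-0.0, 0.66, 0.751, -0.0]
ft_force: [-1.9, -0.7, 1.0]
grip_width: 0.165
gripper_force: 35.0
clock: 11.12
tool_pos: [0.5309, 0.1059, 0.0342]
eef_rot: [0.0, 0.66, 0.751, 0.0]
ft_force: [0.5, -0.0, -2.3]
grip_width: 0.171
gripper_force: 35.0
rv [ 0.0007 -0.     -0.0003] d [ 0.0003 -0.0032  0.0002] tcp [0.5309 0.1059 0.0342] yawY 7.3809812831932815
[-0.1092  0.0698 -0.0548]
```

That was bench friction; with the blade nearly unloaded it slides. I'll push on with light bench contact.

```bash
python3 inch.py '0 0 0 0 0.0005 0 0;0 0 0 0 0.001 0 0;0 0 0 0 0.001 0 0';python3 inch.py '0 0 0 0 0.0005 0 0;0 0 0 0 0.001 0 0;0 0 0 0 0.001 0 0'
```

```text
clock: 11.5
tool_pos: [0.5313, 0.1059, 0.0343]
eef_rot: [-0.0, 0.66, 0.751, -0.0]
ft_force: [-1.4, -0.2, -3.7]
grip_width: 0.173
gripper_force: 35.0
clock: 11.88
tool_pos: [0.5314, 0.1059, 0.0344]
eef_rot: [-0.001, 0.66, 0.751, -0.001]
ft_force: [-4.9, -0.2, 0.6]
grip_width: 0.175
gripper_force: 35.0
```

```bash
python3 inch.py '0 0 0 0 0.0004 0 0;0 0 0 0 0.0004 0 0;0 0 0 0 0.0004 0 0'; python3 -c "
from h import *
s=telemetry.state();print(s['ft_force'],s['wrist_torque']);go([.5277,.1058,.034],np.radians(7.4))
w=look('wrist','w8');cv2.imwrite('pics/w8c.png',cv2.resize(w['color'][60:310,240:540,::-1],None,fx=2,fy=2))"
```

```text
clock: 12.25
tool_pos: [0.5317, 0.106, 0.0343]
eef_rot: [-0.001, 0.66, 0.751, -0.001]
ft_force: [-6.2, -1.2, -0.4]
grip_width: 0.17
gripper_force: 35.0
[-6.1601 -1.2045 -0.3821] [-0.2739  1.0439  0.0291]
rv [-0.0025 -0.0001 -0.0002] d [ 0.0003 -0.004   0.0003] tcp [0.5317 0.106  0.0343] yawY 7.389936911592697
```

View pics/w8c.png

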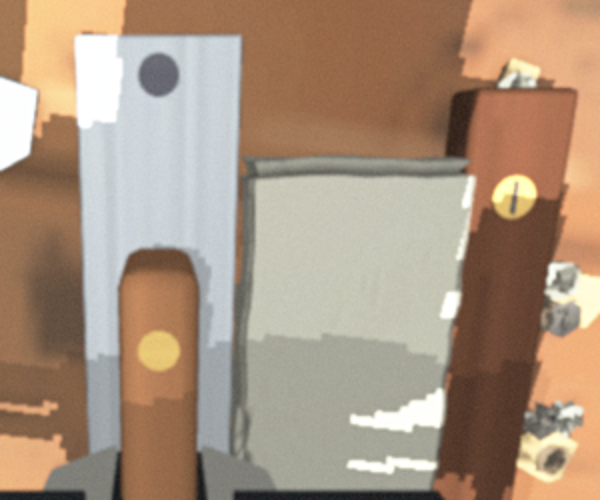

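The blade edge lies along the block's front face over the visible length, with only the dark face strip showing, and the block sits on its stop. Pushing a little more, then holding.

```bash
python3 inch.py '0 0 0 0 0.0006 0.0002 0;0 0 0 0 0.0006 0.0004 0;0 0 0 0 0.0006 0.0004 0';python3 inch.py '0 0 0 0 0 0 0;0 0 0 0 0 0 0;0 0 0 0 0 0 0;0 0 0 0 0 0 0;0 0 0 0 0 0 0';python3 -c "
from h import *
go([.5277,.1058,.034],np.radians(7.4));s=telemetry.state();print(s['wrist_torque'])"
```

```text
clock: 12.68
tool_pos: [0.5321, 0.106, 0.034]
eef_rot: [-0.001, 0.66, 0.751, -0.001]
ft_force: [-6.8, -2.1, 1.4]
grip_width: 0.17
gripper_force: 35.0
clock: 13.3
tool_pos: [0.5321, 0.106, 0.034]
eef_rot: [-0.001, 0.66, 0.751, -0.001]
ft_force: [-7.0, -1.0, 1.3]
grip_width: 0.171
gripper_force: 35.0
rv [-0.0029 -0.0001 -0.0001] d [ 0.0003 -0.0044  0.0001] tcp [0.5321 0.106  0.034 ] yawY 7.393716553767992
[-0.1951  1.2107 -0.0016]
```

```bash
python3 inch.py '0 0 0 0 0.0005 0 0;0 0 0 0 0.0007 0 0;0 0 0 0 0.0007 0 0;0 0 0 0 0.0007 0 0;0 0 0 0 0.0007 0 0';python3 inch.py '0 0 0 0 0 0 0;0 0 0 0 0 0 0;0 0 0 0 0 0 0;0 0 0 0 0 0 0'
```

```text
clock: 13.92
tool_pos: [0.5322, 0.1061, 0.0341]
eef_rot: [-0.001, 0.66, 0.751, -0.002]
ft_force: [-8.9, -2.5, 2.7]
grip_width: 0.171
gripper_force: 35.0
clock: 14.42
tool_pos: [0.5322, 0.1061, 0.0341]
eef_rot: [-0.001, 0.66, 0.751, -0.002]
ft_force: [-8.7, -1.6, 3.1]
grip_width: 0.169
gripper_force: 35.0
```

Contact is definite, and about 9 N has been held for a moment. Relaxing to a light push, then releasing.

```bash
python3 inch.py '0 0 0 0 -0.0005 0 0;0 0 0 0 -0.001 0 0;0 0 0 0 -0.0015 0 0;0 0 0 0 -0.0015 0 0'; python3 inch.py '0 0 0 0 0 0 0.3;0 0 0 0 0 0 0.4;0 0 0 0 0 0 0.4;0 0 0 0 0 0 0.4;0 0 0 0 0 0 0.4'
```

```text
clock: 14.92
tool_pos: [0.5321, 0.106, 0.034]
eef_rot: [-0.0, 0.66, 0.751, -0.0]
ft_force: [-5.4, -1.0, -0.0]
grip_width: 0.174
gripper_force: 35.0
clock: 15.55
tool_pos: [0.5329, 0.1061, 0.0342]
eef_rot: [0.0, 0.66, 0.751, 0.0]
ft_force: [0.3, -0.1, -0.1]
grip_width: 0.4
gripper_force: 0.0
```

Clean release, with zero force. Lifting off, then looking.

```bash
python3 inch.py '0 0 0 0 0 -0.02 0.5;0 0 0 0 0 -0.05 0.6;0 0 0 0 0 -0.09 0.6;0 0 0 0.03 -0.02 -0.15 0.6;0 0 0 0.06 -0.04 -0.2 0.6';python3 inch.py '0 0 0 0 0 0 0.6;0 0 0 0 0 0 0.6;0 0 0 0 0 0 0.6'
python3 - <<'E'
from h import *
w=look("wrist","w9")
t=look("top");a=cv2.resize(t["color"][205:285,250:370],None,fx=4,fy=4)
b=cv2.resize(w["color"][60:340,160:480],None,fx=1.25,fy=1.25)[:350]
a=cv2.copyMakeBorder(a[:,:400],0,30,0,0,cv2.BORDER_CONSTANT)
cv2.imwrite("pics/fin.png",np.hstack([b,a])[:,:,::-1]);print(w["o"])
E
```

```text
clock: 16.18
tool_pos: [0.4874, 0.1578, 0.2303]
eef_rot: [0.0, 0.661, 0.751, 0.0]
ft_force: [1.0, -0.0, 0.2]
grip_width: 0.598
gripper_force: 0.0
clock: 16.55
tool_pos: [0.4875, 0.1569, 0.227]
eef_rot: [-0.001, 0.66, 0.751, -0.001]
ft_force: [-0.6, -0.2, 0.5]
grip_width: 0.601
gripper_force: 0.0
[0.4775 0.238  0.3851]
```

View pics/fin.png

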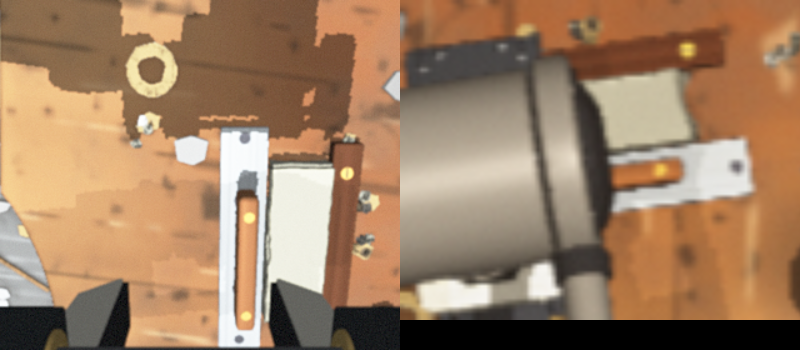

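The straightedge lies along the front face, overhanging both ends, with the block on its stop and the pebble untouched. A quick numeric check of gap and parallelism follows.

Run:
```python
from h import *
w=look("wrist");g=cv2.cvtColor(w["color"],cv2.COLOR_RGB2HSV)
n=np.array([.9917,.1288]);u=np.array([-.1288,.9917])
B=[];F=[]
for y in range(205,285,3):
    lt=g[y,:,1]<60; v=g[y,:,2]>150
    k=np.flatnonzero(lt&v); k=k[(k>325)&(k<440)]
    s=np.split(k,np.flatnonzero(np.diff(k)>2)+1); s=[q for q in s if len(q)>4]
    if len(s)>=2: B.append((s[-2][-1]+.5,y));F.append((s[-1][0]-.5,y))
for nm,P,z in(("blade edge",B,.008),("block top front",F,.024),("block back face base z0",F,.008)):
    Q=plane(w,P,z)[:,:2];N,U=Q@n,Q@u;p=np.polyfit(U,N,1);print(nm,len(P),"n mid",np.polyval(p,.04),"slope deg",np.degrees(p[0]),"std",(N-np.polyval(p,U)).std())
```

```text
blade edge 27 n mid 0.56076968016579 slope deg -0.8655379752304787 std 0.005670407788652627
block top front 27 n mid 0.5625446721816008 slope deg -0.865022987376682 std 0.002997471289593263
block back face base z0 27 n mid 0.5650307614459557 slope deg -0.8650229873767726 std 0.003130196428502933
```

Run:
```python
from h import *
w=look("wrist");g=cv2.cvtColor(w["color"],cv2.COLOR_RGB2HSV)
for y in range(200,286,12): print(y,[tuple(int(a) for a in q[1:]) for q in g[y,364:382]])
n=np.array([.9917,.1288]);
cv2.imwrite("pics/z.png",cv2.resize(w["color"][160:290,325:425,::-1],None,fx=5,fy=4.5,interpolation=cv2.INTER_NEAREST))
```

```text
200 [(16, 140), (17, 200), (8, 243), (7, 246), (9, 243), (7, 243), (7, 243), (9, 247), (8, 233), (36, 157), (90, 96), (23, 99), (26, 128), (23, 176), (18, 231), (13, 243), (13, 241), (12, 240)]
212 [(18, 193), (9, 244), (6, 246), (8, 242), (7, 242), (8, 241), (10, 241), (10, 244), (9, 229), (91, 196), (115, 149), (36, 114), (20, 142), (23, 208), (14, 242), (13, 243), (13, 242), (14, 240)]
224 [(133, 202), (132, 170), (64, 160), (6, 202), (11, 242), (7, 243), (8, 246), (15, 231), (2, 134), (31, 81), (20, 91), (24, 128), (27, 189), (16, 239), (13, 243), (12, 240), (13, 240), (14, 241)]
236 [(144, 189), (99, 163), (7, 188), (13, 242), (9, 243), (8, 244), (10, 241), (14, 197), (5, 110), (29, 96), (23, 123), (23, 189), (13, 240), (13, 243), (12, 241), (13, 240), (13, 241), (12, 242)]
248 [(135, 185), (70, 171), (4, 200), (12, 242), (7, 244), (6, 243), (15, 225), (4, 133), (24, 115), (25, 166), (23, 181), (22, 189), (20, 228), (12, 240), (14, 241), (13, 240), (12, 238), (14, 239)]
260 [(112, 173), (24, 177), (11, 234), (11, 242), (7, 242), (11, 229), (13, 163), (13, 99), (24, 136), (22, 197), (24, 198), (25, 175), (24, 202), (14, 235), (14, 242), (14, 241), (14, 240), (12, 241)]
272 [(95, 170), (4, 185), (11, 240), (7, 243), (8, 242), (13, 220), (2, 126), (21, 86), (31, 106), (19, 145), (23, 207), (13, 238), (11, 241), (12, 241), (13, 239), (12, 240), (12, 240), (13, 241)]
284 [(34, 174), (10, 225), (11, 241), (8, 242), (15, 228), (14, 163), (14, 88), (31, 75), (27, 113), (22, 177), (17, 235), (14, 244), (13, 244), (15, 243), (15, 244), (14, 245), (27, 230), (16, 163)]
```

View pics/z.png

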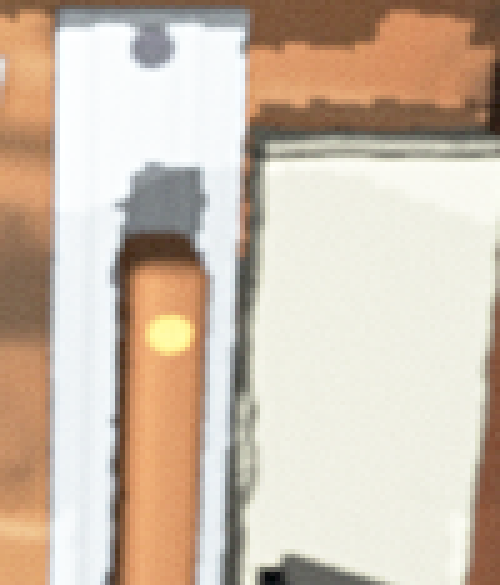

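The blade and block edges are parallel, staying about 3.8 px apart along the length, most of it height parallax. The sliver of bench at the left corner is about 1 px, where the rough block is chipped. This agrees with the centred push, which showed no yaw moment. Handing in.

```bash
python3 -c "
from workcell import env, imaging, telemetry, job
print(job.sign_off())"
```

```text
the job is handed in; nothing more can be done
None
```

The straightedge lies flat against the pumice block's front face and overhangs both ends. It was bedded with a measured push of about 9 N held for a moment, then released, and the job is handed in. The last image still showed about a 1 px (1 mm) sliver of bench at the left corner, which I put down to the rough block.

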